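# Demould a cast bracket and hold it level for inspection

## Task

Turn the steel keeper of the open mould right off the blue cast bracket, to either side, then lift the bracket out of the mould by its upright rib, keeping it upright. Carry it over the middle of the white enamel tray and hold it there in the air about 10 cm above the tray, level and still, for a good three seconds for inspection. Leave the tray, beaker, tin and timer where they are; the program finishes while the gripper is still holding the bracket up, so do not put it down or let go.

Things in the scene. Friction and masses are not known exactly. Their poses are not given: they have to be found in the camera images.
- mould: Aluminium open mould, 160 (its x) x 110 (y) x 30 mm high, fixed to the bench. Origin: centre of its underside; z up. Cavity in its top 93 x 53 mm, 10 mm deep, centred at x = -20 mm, y = 0. Keeper pivot: vertical pin at x = +52 mm, y = 0.
- keeper (a joint): Turn of the flat steel keeper bar about its vertical pivot on the mould, rad, positive anticlockwise from above, -1.75 to 1.75. At 0 the bar (18 mm wide, top 40 mm above bench) reaches 48 mm from the pivot towards mould -x, over the bracket's plate; its tail with the red handle points to +x. Starts near 0; clear of the bracket beyond +-1.25. Turns lightly, stays where left.
- keeper_grip (a point): Point on the axis of the keeper's red upright handle peg, 60 mm above the bench. Peg round, 16 mm across, 40 to 71 mm above the bench, 39 mm from the pivot: at mould x = 52 + 39 cos(joint), y = 39 sin(joint) mm.
- casting: Blue resin bracket, 0.08 to 0.17 kg, loose in the cavity. Plate 90 (x) x 50 (y) x 10 mm; origin: centre of its underside (20 mm above the bench in the mould; plate top flush with the mould's); z up. Upright rib along x, 12 mm thick (y), centred at x = -12, y = 0: 50 mm long up to 39 mm above the underside, then 38 mm long to its top at 50 mm. Centre of mass near x = -4, 15 mm up.
- tray: White enamel tray with a blue rim, 134 (x) x 204 (y) x 20 mm high, loose and empty on the bench; origin: centre of its underside. It stands to one side of the mould, left or right.
- beaker: Clear beaker, 54 mm across, 66 mm high, standing behind the work; origin: centre of its underside. Bystander.
- tin: Round grey tin, 62 mm across, 22 mm high, behind the work; origin: centre of its underside. Bystander.
- timer: White digital timer, 38 x 64 x 62 mm high, behind the work; origin: centre of its underside. Bystander.

How it is judged:
On the way, in this order (a step that is already met when the one before it is completed fails the run):
1. the keeper is turned clear of the bracket, to either side ((value of joint keeper above 1.25 rad or value of joint keeper below -1.25 rad)), for 0.2 s.
2. the bracket is lifted out of the mould in the fingers, upright (contact force between casting and the fingers above 0.5 N and z of casting in the frame of mould above 0.045 m and angle between casting's own z axis and vertical below 0.3 rad), for 0.2 s.
3. the bracket is held level and still over the tray for two seconds (contact force between casting and the fingers above 0.5 N and horizontal distance between casting and tray below 0.05 m and height (world z) of casting between 0.07 and 0.2 m and angle between casting's own z axis and vertical below 0.12 rad and linear speed of casting below 0.03 m/s and angular speed of casting below 0.2 rad/s), for 2 s.
At the end, for the whole second after the job is handed in: The fingers hold the bracket over the tray: its centre within 50 mm of the tray's centre seen from above, its underside 70 to 200 mm above the bench, level within 0.12 rad, at rest (all of step 3); the arm keeps its last pose, push and grip.
It fails at once if the bracket is tipped by more than 0.6 rad (angle between casting's own z axis and vertical above 0.6 rad).
It fails at once if the tray, beaker, tin or timer is shifted by more than 30 mm (distance of any of tray, beaker, tin, timer from where it was at the start of the episode above 0.03 m).
It also fails if it takes over 59 s, if anything falls off the work surface, if the arm or the gripper's body presses on something with over 40 N, if the wrist force passes 120 N, or if a joint passes its speed limit or range.

## Robot

A 6-joint arm with a two-finger parallel gripper is mounted at the origin on a cart in front of the work surface, level with it; the furniture and walls round the work are solid. World frame = base frame: x ahead of the robot, y to its left, z up, the work surface at z = 0. Lengths are in m, angles in rad, forces in N, time in s.
With the tool pointing down it reaches from about 0.225 to 0.875 m from the base axis. Payload 3.4 kg.
Tool frame: the origin (TCP) lies on the centre line of the jaws, within the pads' length; the fingertips stand 17 mm ahead of it and the grasp point (between the pads) lies 2 mm behind it; z points along the fingers, y is the line along which they close (so a half turn about z gives the same grasp; the last joint's range is limited). The gripper opens to 85 mm and grips with 20 to 120 N. Pads are 22 mm wide; open, the fingers measure 114 mm over their backs; the gripper's body (76 mm by 85 mm) begins 54 mm behind the grasp point. The pads swing forward as they close: fully open they stand 13 mm farther back than shut.
Start: joints at [-1.252, 0.276, 1.505, -0, 1.361, -0.121], TCP at [0.245, -0.52, 0.248] pointing down, gripper open.
Joint ranges: [-2.89, 2.89], [-0.75, 2.08], [0.22, 2.7], [-1.18, 4.32], [0.11, 2.71], [-2.7, 2.7]. Speed limits (rad/s): [2.57, 2.57, 3.14, 3.14, 3.14, 3.14].

## Interface

Orientations are given as a unit quaternion [w, x, y, z].
In Python, from rig import manip gives the robot as it stands.
- The arm moves only by the tool move_arm, never from a script. Its argument "steps" is one flat list of numbers, 7 for each row, row after row: the turn, a rotation vector about the world's x, y, z normalised to -1 to 1, where 1 is 360 degrees, then the shift along the world's x, y, z normalised to -1 to 1, where 1 is 1 m, then the opening, from -1 (shut) to 1 (fully open). A call has exactly 10 rows; each row is the pose to reach, as a shift and turn from the pose commanded when the call began, turning the shorter way round; what a row does not reach only later rows make up. A row lasts 1/10 s, in which the tool goes at most 50 mm and 8.59 degrees, less where a joint would pass 70% of its speed; a pose out of reach is approached as far as the arm can. A call with a number of a shift or a turn outside -1 to 1 is refused whole. A call with a gripper value outside its range is refused whole. The fingers move at their own pace and stop on an object; "squeeze" is the grip in N (left out, the last holds). Time passes only in rows, so rows that repeat a pose let the fingers close, or fill a call up. It gives the time, the measured TCP pose, the force, the opening and the grip force at its end, in the units of the state.
- manip.get_state(): the state, without advancing time (a new reading comes with each control period).
- manip.get_image(name): name is "side" or "top" or "wrist"; returns a dict with "pixels" (420x560x3 uint8, blue, green, red), "fx", "fy", "cx", "cy" (pixels), "D" ([k1, k2, p1, p2, k3] as OpenCV has them; the pictures are not rectified), "R" (3x3) and "t" (3): a world point X has camera coordinates R X + t. Camera axes: x right, y down, z forward; pixel columns grow to the right and rows downward; lengths in m; the calibration is good to about 2 mm. A picture is of the moment at which its call begins. There is no depth.
- manip.sign_off(): hands the job in; it is judged then, once.
The state is a dict: "clock": time; "qpos": joint angles; "qd": joint speeds; "effort": joint torques, N m; "position": TCP position; "ee_rot": TCP orientation; "contact_force": force on the tool from outside, world axes, zero at the start; "moment": the same for the moment, N m; "width": finger opening in m; "gripper_force": force on a finger pad.
Only numpy, scipy, OpenCV 4.12 (cv2) and the standard library are available. Lean on these libraries where they do the work, as an engineer would, in place of code of your own. Each camera call takes 0.05 s, during which the arm holds its last target. There are 200 camera calls.

## Working session

There is one attempt and no reset: what is moved stays moved. The work goes in short steps, Python scripts to look and compute and a tool call to move; the robot and the scene stay as the last step left them, time stands still between calls to the robot, and variables do not carry over. Pictures are saved under pics/ and viewed, at most 10 in all, crops included, and the job is handed in when it is done.

Besides the shell and the picture viewer there is one more tool, called after "Call:" as name(argument=value, ...) on one line, values as JSON. move_arm: Moves the arm, as the interface text tells. Scaled input: -1 to 1 covers 1 m each way for a shift and 360 degrees each way for a turn. Its arguments: {"type":"object","properties":{"steps":{"type":"array"},"squeeze":{"type":"number"}},"required":["steps"]}

```bash
mkdir -p pics; python3 - <<'E'
from rig import manip
import cv2,pickle
d={}
for n in("top","side"):
    i=manip.get_image(n); d[n]=i; cv2.imwrite(f"pics/{n}0.png",i["pixels"])
pickle.dump(d,open("cam.pkl","wb"))
s=manip.get_state(); print(s["clock"],s["position"],s["ee_rot"],s["width"])
E
```

```text
0.1 [ 0.24467097 -0.51983575  0.24753503] [-8.32414113e-04  9.75918666e-01  2.18133117e-01 -8.92325069e-05] 0.08567060926163807
```

View pics/top0.png

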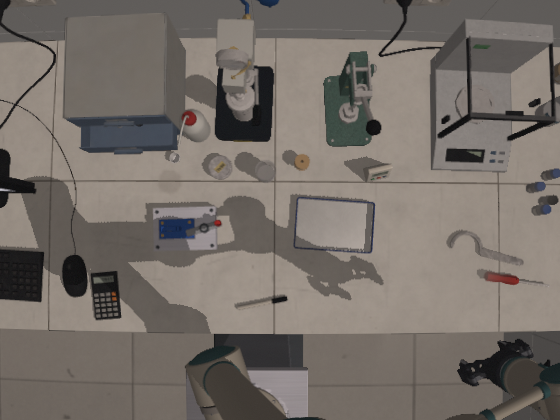

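View pics/side0.png

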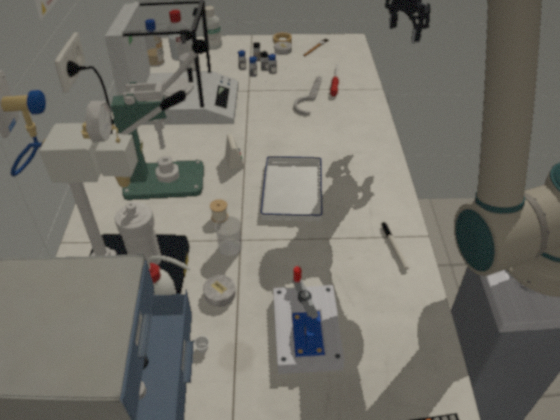

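The mould is at about (185,229) in the top view, with the red peg at (218,223). The tray is at about (334,224), to the robot's right. Next I'll enlarge both views.

```bash
python3 - <<'E'
import cv2,pickle,numpy as np
d=pickle.load(open("cam.pkl","rb"))
a=cv2.resize(d["top"]["pixels"][195:260,143:233],None,fx=8,fy=8,interpolation=cv2.INTER_CUBIC)
b=cv2.resize(d["side"]["pixels"][255:380,260:360],None,fx=4.8,fy=4.8,interpolation=cv2.INTER_CUBIC)
cv2.imwrite("pics/tc.png",a);cv2.imwrite("pics/sc.png",b);print(a.shape,b.shape)
E
```

```text
(520, 720, 3) (600, 480, 3)
```

View pics/tc.png

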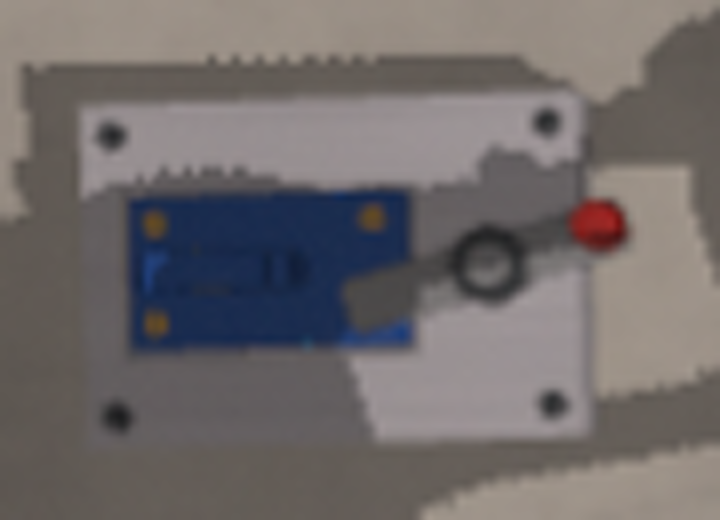

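View pics/sc.png

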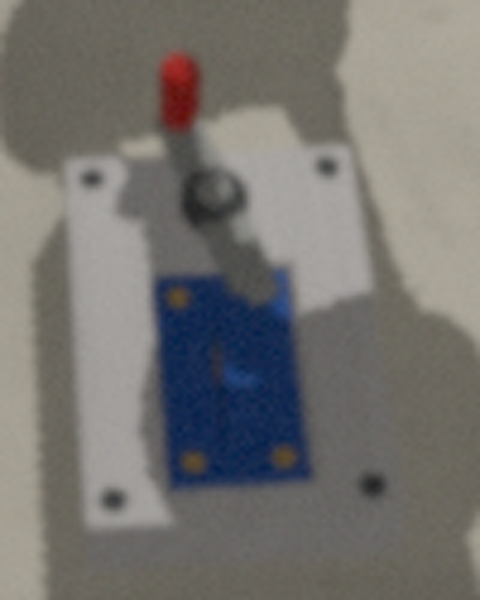

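```bash
cat > h.py <<'E'
import cv2,pickle,numpy as np
from scipy.optimize import least_squares
d=pickle.load(open("cam.pkl","rb"))
def proj(n,P):
    c=d[n];K=np.array([[c["fx"],0,c["cx"]],[0,c["fy"],c["cy"]],[0,0,1.]])
    return cv2.projectPoints(np.array(P,float).reshape(-1,3),cv2.Rodrigues(np.array(c["R"]))[0],np.array(c["t"],float),K,np.array(c["D"],float))[0].reshape(-1,2)
def back(n,uv,z):
    return least_squares(lambda p:(proj(n,[p[0],p[1],z])-uv).ravel(),[.45,0]).x
def un(n,uv):
    o,s=((143,195),8) if n=="top" else ((260,255),4.8)
    return np.array(o)+(np.array(uv,float)+.5)/s-.5
def fit(n_obs,z,g=(.45,.1,-1.57)):
    def r(p):
        R=np.array([[np.cos(p[2]),-np.sin(p[2])],[np.sin(p[2]),np.cos(p[2])]]);e=[]
        for n,loc,uv in n_obs:
            e.append((proj(n,np.c_[np.array(loc)@R.T+p[:2],np.full(len(loc),z)])-uv).ravel())
        return np.concatenate(e)
    s=least_squares(r,g);return s.x,np.round(s.fun,1)
E
python3 - <<'E'
from h import *
M=[(-80,55),(80,55),(80,-55),(-80,-55)];C=[(-45,25),(45,25),(45,-25),(-45,-25)];M=np.array(M)/1e3;C=np.array(C)/1e3
mt=un("top",[(80,103),(583,95),(592,437),(90,444)]);ms=un("side",[(85,527),(65,158),(350,146)])
ct=un("top",[(130,200),(410,190),(412,346),(132,350)]);cs=un("side",[(170,488),(156,277),(290,268),(312,478)])
for nm,L,t,s,k in(("mould",M,mt,ms,3),("cast",C,ct,cs,4)):
    print(nm,fit([("top",L,t)],.03),"\n side",fit([("side",L[:k],s)],.03),"\n both",fit([("top",L,t),("side",L[:k],s)],.03)[0])
T=np.array([(-67,102),(67,102),(67,-102),(-67,-102)])/1e3
print("tray",fit([("top",T,np.array([(294,249),(297,197),(375,200),(372,252)]))],.02,(.45,-.2,0)))
print("peg",back("top",un("top",(600,222)),.071),back("side",un("side",(180,65)),.069))
print("pivot",back("top",un("top",(488,263)),.045),back("side",un("side",(213,190)),.045))
for n,u in(("beaker",(265,170)),("tin",(220,167)),("timer",(378,172))):print(n,back("top",u,.03))
E
```

```text
mould (array([ 0.51860268,  0.15728563, -1.54406526]), array([ 0.7,  0. , -0.1, -0.4, -0.5, -0. , -0.1,  0.4])) 
 side (array([ 0.51676713,  0.15994431, -1.53741753]), array([-0. , -0.1,  0.1,  0.2, -0. , -0.1])) 
 both [ 0.51750372  0.15869507 -1.53978506]
cast (array([ 0.51787158,  0.1780493 , -1.54126392]), array([ 0. , -0.4, -0.1, -0. ,  0. ,  0.1,  0.1,  0.4])) 
 side (array([ 0.51556258,  0.18119408, -1.54440636]), array([-0. , -0.2, -0.2, -0.4, -0.1,  0.2,  0.3,  0.4])) 
 both [ 0.51626518  0.18000235 -1.54288109]
tray (array([ 0.5303814 , -0.22730793, -0.04131977]), array([-0.1, -0.3, -0.8, -0.3, -0.1,  0.4,  0.9,  0.2]))
peg [0.53295923 0.06739632] [0.53034775 0.06846878]
pivot [0.52065335 0.10597641] [0.51928487 0.10948436]
beaker [ 0.6689042  -0.04753585]
tin [0.67619266 0.06802264]
timer [ 0.66578917 -0.33858064]
```

Call:
move_arm(steps=[0, 0, 0.0236, 0.019, 0.038, -0.005, 0, 0, 0, 0.0472, 0.038, 0.076, -0.01, 0, 0, 0, 0.0708, 0.057, 0.114, -0.015, 0, 0, 0, 0.0944, 0.076, 0.152, -0.02, 0, 0, 0, 0.118, 0.095, 0.19, -0.025, 0, 0, 0, 0.1416, 0.114, 0.228, -0.03, 0, 0, 0, 0.1652, 0.133, 0.266, -0.035, 0, 0, 0, 0.1888, 0.152, 0.304, -0.04, 0, 0, 0, 0.2124, 0.171, 0.342, -0.045, 0, 0, 0, 0.236, 0.19, 0.38, -0.05, 0], squeeze=25)

```text
clock: 1.1
position: [0.4351, -0.1386, 0.198]
ee_rot: [-0.0, 0.57, 0.822, 0.0]
contact_force: [0.9, 0.2, -0.2]
width: 0.0429
gripper_force: 0.0
```

Call:
move_arm(steps=[0, 0, 0, 0.019, 0.041, -0.01, 0, 0, 0, 0, 0.038, 0.082, -0.02, 0, 0, 0, 0, 0.058, 0.124, -0.03, 0, 0, 0, 0, 0.077, 0.165, -0.04, 0, 0, 0, 0, 0.097, 0.207, -0.05, 0, 0, 0, 0, 0.097, 0.207, -0.065, 0, 0, 0, 0, 0.097, 0.207, -0.09, 0, 0, 0, 0, 0.097, 0.207, -0.115, 0, 0, 0, 0, 0.097, 0.207, -0.134, 0, 0, 0, 0, 0.097, 0.207, -0.134, 0])

```text
clock: 2.1
position: [0.5293, 0.0668, 0.0616]
ee_rot: [-0.003, 0.572, 0.82, -0.002]
contact_force: [-0.5, 0.2, 0.1]
width: 0.0428
gripper_force: 0.0
```

```bash
python3 - <<'E'
from rig import manip
import cv2,numpy as np
s=manip.get_state(); print(s["position"],s["contact_force"],s["width"])
a=manip.get_image("wrist")["pixels"];b=manip.get_image("side")["pixels"][230:380,240:380]
cv2.imwrite("pics/w1.png",np.hstack([cv2.resize(a,(440,330)),cv2.resize(b,(330,330))]))
E
```

```text
[0.5292944  0.06679013 0.06158017] [-0.4676302   0.18242912  0.14854417] 0.04276591573313899
```

View pics/w1.png

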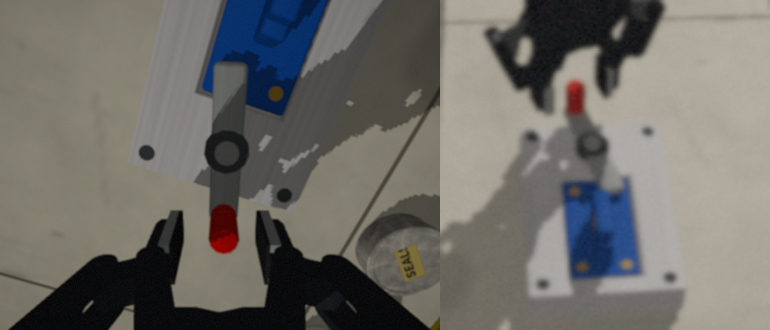

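The peg (223,228) sits between the pads, so I can close on it.

Call:
move_arm(steps=[0, 0, 0, 0, 0, 0, -1, 0, 0, 0, 0, 0, 0, -1, 0, 0, 0, 0, 0, 0, -1, 0, 0, 0, 0, 0, 0, -1, 0, 0, 0, 0, 0, 0, -1, 0, 0, 0, 0, 0, 0, -1, 0, 0, 0, 0, 0, 0, -1, 0, 0, 0, 0, 0, 0, -1, 0, 0, 0, 0, 0, 0, -1, 0, 0, 0, 0, 0, 0, -1], squeeze=25)

```text
clock: 3.2
position: [0.5327, 0.0665, 0.0655]
ee_rot: [0.001, 0.572, 0.82, 0.001]
contact_force: [-0.3, -0.7, 5.6]
width: 0.0152
gripper_force: 25.6
```

Call:
move_arm(steps=[0, 0, 0.0222, 0.005, 0.0021, 0, -1, 0, 0, 0.0444, 0.0098, 0.0049, 0, -1, 0, 0, 0.0666, 0.014, 0.0083, 0, -1, 0, 0, 0.0888, 0.0177, 0.0122, 0, -1, 0, 0, 0.111, 0.0209, 0.0167, 0, -1, 0, 0, 0.1332, 0.0234, 0.0216, 0, -1, 0, 0, 0.1554, 0.0252, 0.0267, 0, -1, 0, 0, 0.1776, 0.0262, 0.0321, 0, -1, 0, 0, 0.1998, 0.0265, 0.0375, 0, -1, 0, 0, 0.1998, 0.0265, 0.0375, 0, -1])

```text
clock: 4.2
position: [0.5621, 0.1069, 0.0657]
ee_rot: [0.004, -0.018, 1.0, 0.002]
contact_force: [4.3, 6.5, 0.8]
width: 0.0151
gripper_force: 25.3
```

```bash
python3 - <<'E'
from rig import manip
import cv2,numpy as np
s=manip.get_state(); print(s["position"],s["contact_force"],s["width"],s["ee_rot"],s["qpos"])
a=manip.get_image("wrist")["pixels"];b=manip.get_image("side")["pixels"][230:380,240:380]
cv2.imwrite("pics/w2.png",np.hstack([cv2.resize(a,(440,330)),cv2.resize(b,(330,330))]))
E
```

```text
[0.56212523 0.10692207 0.06566184] [4.27331433 6.52059057 0.81089402] 0.015129978617933245 [ 0.0043382  -0.0183369   0.99981979  0.00230656] [ 0.06380161  0.42600457  1.77538665  0.00525166  0.93133086 -1.54678634]
```

View pics/w2.png

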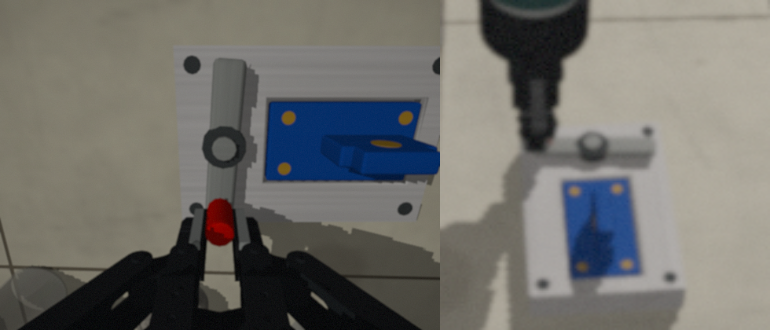

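Keeper is about perpendicular, at roughly 1.55 rad. Next: release, lift and turn for the rib.

Call:
move_arm(steps=[0, 0, 0, 0, 0, 0, 0, 0, 0, 0, 0, 0, 0, 0, 0, 0, 0, 0, 0, 0, 0, 0, 0, 0, 0, 0, 0.03, 0, 0, 0, 0, 0, 0, 0.07, 0, 0, 0, -0.0231, 0, 0.015, 0.1, 0.2, 0, 0, -0.0462, -0.01, 0.03, 0.1, 0.2, 0, 0, -0.0693, -0.02, 0.045, 0.1, 0.2, 0, 0, -0.0924, -0.03, 0.06, 0.1, 0.2, 0, 0, -0.1155, -0.04, 0.075, 0.1, 0.2])

```text
clock: 5.3
position: [0.5174, 0.1793, 0.1642]
ee_rot: [-0.0, 0.341, 0.94, -0.0]
contact_force: [-0.2, 0.5, 0.8]
width: 0.0511
gripper_force: 0.0
```

Call:
move_arm(steps=[0, 0, -0.0231, 0, 0.01, 0, 0.2, 0, 0, -0.0462, 0, 0.01, 0, 0.2, 0, 0, -0.0693, 0, 0.01, 0, 0.2, 0, 0, -0.0924, 0, 0.01, 0, 0.2, 0, 0, -0.1155, 0, 0.01, 0, 0.2, 0, 0, -0.1355, 0, 0.01, 0, 0.2, 0, 0, -0.1355, 0, 0.01, 0, 0.2, 0, 0, -0.1355, 0, 0.01, 0, 0.2, 0, 0, -0.1355, 0, 0.01, 0, 0.2, 0, 0, -0.1355, 0, 0.01, 0, 0.2])

```text
clock: 6.3
position: [0.5183, 0.1891, 0.1643]
ee_rot: [0.0, 0.696, 0.718, -0.0]
contact_force: [-0.2, 0.1, 0.3]
width: 0.0511
gripper_force: 0.0
```

```bash
python3 - <<'E'
from rig import manip
import cv2,numpy as np
s=manip.get_state(); print(s["position"],s["contact_force"],s["width"],s["ee_rot"],s["qpos"])
w=manip.get_image("wrist");cv2.imwrite("pics/w3.png",w["pixels"])
import pickle;d=pickle.load(open("cam.pkl","rb"));d["wrist"]=w;pickle.dump(d,open("cam.pkl","wb"))
E
```

```text
[0.51826922 0.18913078 0.16430407] [-0.17100885  0.0759428   0.28464017] 0.051089526219501455 [ 2.81443193e-05  6.96004819e-01  7.18037110e-01 -1.25302206e-05] [ 2.23822638e-01  3.01634028e-01  1.68751796e+00 -6.65878595e-05
  1.15243095e+00  1.92690064e-01]
```

View pics/w3.png

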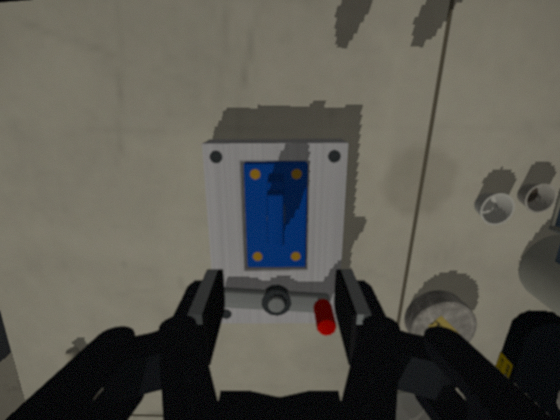

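```bash
python3 - <<'E'
from h import *
C=np.array([(-45,-25),(-45,25),(45,25),(45,-25)])/1e3
print(fit([("wrist",C,np.array([(244,162),(307,161),(309,269),(245,271.]) ]))],.03) if 0 else fit([("wrist",C,np.array([(244,162),(307,161),(309,269),(245,271)],float))],.03))
E
```

```text
File "<stdin>", line 3
    print(fit([("wrist",C,np.array([(244,162),(307,161),(309,269),(245,271.]) ]))],.03) if 0 else fit([("wrist",C,np.array([(244,162),(307,161),(309,269),(245,271)],float))],.03))
                                                                           ^
SyntaxError: closing parenthesis ']' does not match opening parenthesis '('
```

```bash
python3 - <<'E'
from h import *
C=np.array([(-45,-25),(-45,25),(45,25),(45,-25)])/1e3
print(fit([("wrist",C,np.array([(244,162),(307,161),(309,269),(245,271)],float))],.03))
E
```

```text
(array([ 0.51897958,  0.17948378, -1.52567288]), array([-1.1,  1.6,  0.9,  1.7, -2.6, -1.4,  2.9, -2.7]))
```

Call:
move_arm(steps=[0, 0, 0, 0, 0, -0.03, 0.2, 0, 0, 0, 0, 0, -0.06, 0.2, 0, 0, 0, 0, 0, -0.09, 0.2, 0, 0, 0, 0, 0, -0.107, 0.2, 0, 0, 0, 0, 0, -0.107, 0.2, 0, 0, 0, 0, 0, -0.107, -1, 0, 0, 0, 0, 0, -0.107, -1, 0, 0, 0, 0, 0, -0.107, -1, 0, 0, 0, 0, 0, -0.107, -1, 0, 0, 0, 0, 0, -0.107, -1], squeeze=40)

```text
clock: 7.35
position: [0.5167, 0.1893, 0.0586]
ee_rot: [-0.001, 0.696, 0.718, -0.001]
contact_force: [-4.4, 0.2, 5.2]
width: 0.0112
gripper_force: 42.9
```

Call:
move_arm(steps=[0, 0, 0, 0, 0, 0, -1, 0, 0, 0, 0, 0, 0, -1, 0, 0, 0, 0, 0, 0, -1, 0, 0, 0, 0, 0, 0.003, -1, 0, 0, 0, 0, 0, 0.006, -1, 0, 0, 0, 0, 0, 0.01, -1, 0, 0, 0, 0, 0, 0.016, -1, 0, 0, 0, 0, 0, 0.025, -1, 0, 0, 0, 0, 0, 0.025, -1, 0, 0, 0, 0, 0, 0.025, -1])

```text
clock: 8.35
position: [0.5196, 0.1893, 0.0832]
ee_rot: [0.001, 0.696, 0.718, 0.001]
contact_force: [1.0, -0.6, -2.1]
width: 0.0112
gripper_force: 41.9
```

```bash
python3 - <<'E'
from rig import manip
import cv2,numpy as np
s=manip.get_state(); print(s["position"],s["contact_force"],s["width"],s["gripper_force"])
a=manip.get_image("wrist")["pixels"];b=manip.get_image("side")["pixels"][230:380,240:380]
cv2.imwrite("pics/w4.png",np.hstack([cv2.resize(a,(440,330)),cv2.resize(b,(330,330))]))
E
```

```text
[0.51960656 0.18934358 0.08324868] [ 0.95551302 -0.6470801  -2.07571712] 0.011231407046258893 41.92222058773041
```

View pics/w4.png

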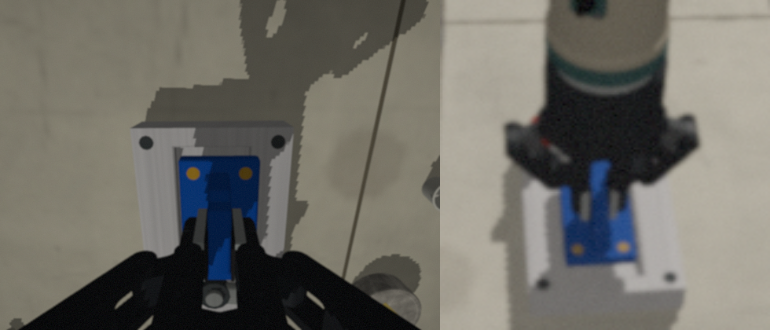

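The bracket is clear of the cavity and upright. Now I'll lift further and carry it.

Call:
move_arm(steps=[0, 0, 0, 0, 0, 0.008, -1, 0, 0, 0, 0, 0, 0.02, -1, 0, 0, 0, 0, 0, 0.035, -1, 0, 0, 0, 0, 0, 0.05, -1, 0, 0, 0, 0, 0, 0.065, -1, 0, 0, 0, 0, 0, 0.075, -1, 0, 0, 0, 0.001, -0.01, 0.079, -1, 0, 0, 0, 0.001, -0.025, 0.079, -1, 0, 0, 0, 0.002, -0.045, 0.079, -1, 0, 0, 0, 0.002, -0.07, 0.079, -1])

```text
clock: 9.45
position: [0.5197, 0.1177, 0.1606]
ee_rot: [-0.0, 0.696, 0.718, -0.001]
contact_force: [-0.1, 0.1, -0.2]
width: 0.0114
gripper_force: 41.9
```

Call:
move_arm(steps=[0, 0, 0, 0.001, -0.025, 0, -1, 0, 0, 0, 0.002, -0.05, 0, -1, 0, 0, 0, 0.003, -0.075, 0, -1, 0, 0, 0, 0.004, -0.1, 0, -1, 0, 0, 0, 0.005, -0.125, 0, -1, 0, 0, 0, 0.006, -0.15, 0, -1, 0, 0, 0, 0.007, -0.175, 0, -1, 0, 0, 0, 0.008, -0.2, 0, -1, 0, 0, 0, 0.009, -0.225, 0, -1, 0, 0, 0, 0.01, -0.25, 0, -1])

```text
clock: 10.45
position: [0.5289, -0.1328, 0.1604]
ee_rot: [-0.001, 0.697, 0.717, -0.001]
contact_force: [0.5, 0.4, -1.2]
width: 0.0112
gripper_force: 41.9
```

Call:
move_arm(steps=[0, 0, 0, 0, -0.023, 0, -1, 0, 0, 0, 0, -0.043, 0, -1, 0, 0, 0, 0, -0.06, 0, -1, 0, 0, 0, 0, -0.073, 0, -1, 0, 0, 0, 0, -0.082, 0, -1, 0, 0, 0, 0, -0.087, 0, -1, 0, 0, 0, 0, -0.087, 0, -1, 0, 0, 0, 0, -0.087, 0, -1, 0, 0, 0, 0, -0.087, 0, -1, 0, 0, 0, 0, -0.087, 0, -1])

```text
clock: 11.45
position: [0.5303, -0.2171, 0.1614]
ee_rot: [-0.0, 0.696, 0.718, 0.0]
contact_force: [0.2, 0.1, -1.5]
width: 0.0113
gripper_force: 41.9
```

```bash
python3 - <<'E'
from rig import manip
import cv2,numpy as np
s=manip.get_state(); print(s["position"],s["contact_force"],s["width"],s["gripper_force"])
a=manip.get_image("top")["pixels"][150:290,250:420];b=manip.get_image("side")["pixels"][100:260,200:370]
cv2.imwrite("pics/w5.png",np.hstack([cv2.resize(a,(395,325)),cv2.resize(b,(345,325))]))
E
```

```text
[ 0.53034224 -0.21714538  0.16139732] [ 0.20015372  0.08689823 -1.54695085] 0.01131315955715864 41.87245935201645
```

View pics/w5.png

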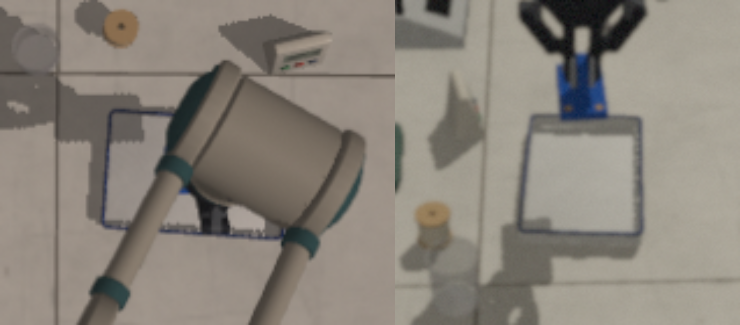

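Bracket is held over the tray. I'll check it's level by projecting the expected near edge of the plate, and hold for 3 s.

Call:
move_arm(steps=[0, 0, 0, 0, 0, 0, -1, 0, 0, 0, 0, 0, 0, -1, 0, 0, 0, 0, 0, 0, -1, 0, 0, 0, 0, 0, 0, -1, 0, 0, 0, 0, 0, 0, -1, 0, 0, 0, 0, 0, 0, -1, 0, 0, 0, 0, 0, 0, -1, 0, 0, 0, 0, 0, 0, -1, 0, 0, 0, 0, 0, 0, -1, 0, 0, 0, 0, 0, 0, -1])

```text
clock: 12.55
position: [0.5303, -0.2178, 0.1613]
ee_rot: [0.0, 0.696, 0.718, 0.0]
contact_force: [-0.4, -0.2, -0.7]
width: 0.0114
gripper_force: 41.9
```

```bash
python3 - <<'E'
from h import *
from rig import manip
R=lambda a:np.array([[np.cos(a),-np.sin(a)],[np.sin(a),np.cos(a)]])
C=np.array([(-45,25),(45,25),(45,-25),(-45,-25)])/1e3@R(-1.542).T+[.530,-.2265]
i=manip.get_image("side");im=cv2.resize(i["pixels"][100:180,250:350],None,fx=6,fy=6,interpolation=cv2.INTER_CUBIC)
for z,c in((.122,(0,0,255)),(.132,(0,255,0))):
    p=(proj("side",np.c_[C,np.full(4,z)])-[250,100]+.5)*6-.5
    cv2.polylines(im,[np.round(p).astype(int)],True,c,1)
cv2.imwrite("pics/w6.png",im)
E
```

```text
(no output)
```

View pics/w6.png

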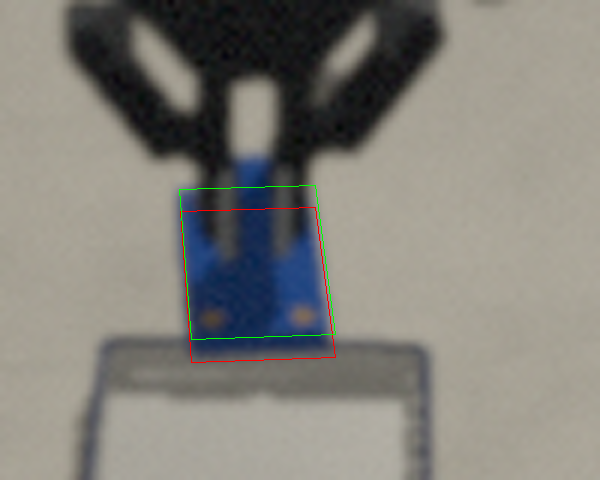

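The projected outlines (green is plate top, red is underside) match the plate's near edge at rows 337–355, so it's level.

Call:
move_arm(steps=[0, 0, 0, 0, 0, 0, -1, 0, 0, 0, 0, 0, 0, -1, 0, 0, 0, 0, 0, 0, -1, 0, 0, 0, 0, 0, 0, -1, 0, 0, 0, 0, 0, 0, -1, 0, 0, 0, 0, 0, 0, -1, 0, 0, 0, 0, 0, 0, -1, 0, 0, 0, 0, 0, 0, -1, 0, 0, 0, 0, 0, 0, -1, 0, 0, 0, 0, 0, 0, -1])

```text
clock: 13.6
position: [0.5303, -0.2178, 0.1614]
ee_rot: [0.0, 0.696, 0.718, 0.0]
contact_force: [-0.8, 0.6, -1.0]
width: 0.011
gripper_force: 41.9
```

Call:
move_arm(steps=[0, 0, 0, 0, 0, 0, -1, 0, 0, 0, 0, 0, 0, -1, 0, 0, 0, 0, 0, 0, -1, 0, 0, 0, 0, 0, 0, -1, 0, 0, 0, 0, 0, 0, -1, 0, 0, 0, 0, 0, 0, -1, 0, 0, 0, 0, 0, 0, -1, 0, 0, 0, 0, 0, 0, -1, 0, 0, 0, 0, 0, 0, -1, 0, 0, 0, 0, 0, 0, -1])

```text
clock: 14.6
position: [0.5303, -0.2178, 0.1614]
ee_rot: [0.0, 0.696, 0.718, 0.0]
contact_force: [0.6, 0.6, -0.9]
width: 0.0111
gripper_force: 41.9
```

Call:
move_arm(steps=[0, 0, 0, 0, 0, 0, -1, 0, 0, 0, 0, 0, 0, -1, 0, 0, 0, 0, 0, 0, -1, 0, 0, 0, 0, 0, 0, -1, 0, 0, 0, 0, 0, 0, -1, 0, 0, 0, 0, 0, 0, -1, 0, 0, 0, 0, 0, 0, -1, 0, 0, 0, 0, 0, 0, -1, 0, 0, 0, 0, 0, 0, -1, 0, 0, 0, 0, 0, 0, -1])

```text
clock: 15.6
position: [0.5303, -0.2178, 0.1613]
ee_rot: [0.0, 0.696, 0.718, 0.0]
contact_force: [0.2, 0.2, -1.6]
width: 0.0109
gripper_force: 41.9
```

```bash
python3 -c "
from rig import manip
print(manip.sign_off())"
```

```text
the job is handed in; nothing more can be done
None
```

I turned the keeper clear (about 1.55 rad), lifted the bracket out by its rib, and held it level and still about 10 cm above the middle of the tray for over three seconds; the job is handed in at 15.6 s with the gripper still holding it, but sign-off returned no verdict.

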